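Load the spring scale with ring weights up to the green band

ROBOT

A 7-joint arm with a two-finger parallel gripper is mounted at the origin on the work surface. World frame = base frame: x ahead of the robot, y to its left, z up, the work surface at z = 0. Lengths are in m, angles in degrees, forces in N, time in s.
With the tool pointing down it reaches from about 0.425 to 0.875 m from the base axis. Payload 4.7 kg.
Tool frame: the origin (TCP) lies at the very end of the fingers, on their centre line; the grasp point (between the pads) lies env.grip_point_offset behind it (env.grip_point_offset is the distance from the TCP to the grasp point, in m); z points along the fingers, y is the direction in which the jaws open and shut (so a half turn about z gives the same grasp; the last joint's range is limited). The gripper opens to 87 mm and grips with 3 to 60 N. Pads are 19 mm wide; open, the fingers measure 117 mm over their backs; the gripper's body (75 mm by 190 mm) begins 51 mm behind the grasp point.
Start: joints at [-68.405, 18.392, -4.016, 83.108, 1.295, 78.541, -3.26], TCP at [0.231, 0.608, 0.223] pointing down, gripper open.
Joint ranges: [-163.93, 163.93], [-17.29, 119.83], [-79.2, 71.16], [3.27, 140.29], [-89.18, 269.18], [5.43, 117.66], [-154.24, 154.24]. Speed limits (degrees/s): [147.25, 147.25, 180, 180, 180, 180, 180].

INTERFACE

Orientations are given as [roll, pitch, yaw] about the fixed x, y, z axes, in that order (R = Rz(yaw) Ry(pitch) Rx(roll)).
In Python, from cell import env gives the robot as it stands.
- The arm moves only by the tool send_rows, never from a script. Its argument "plan" is a list of rows, each a list of 7 numbers: the finger opening in mm, from 0 to 87, then the shift along the tool's x, y, z in mm, then the turn, a rotation vector about the tool's x, y, z in rad. A call has 1 to 12 rows; each row shifts and turns the commanded pose from where the row before left it, along the tool's axes as they then stand; what a row does not reach is not made up. A row lasts 1/10 s, in which the tool goes at most 50 mm and 8.59 degrees, less where a joint would pass 70% of its speed; a pose out of reach is approached as far as the arm can. A call is refused whole if a number of a shift passes 50 or a number of a turn 0.15, either way. A call with a gripper value outside its range is refused whole. The fingers move at their own pace and stop on an object; "grip_force" is the grip in N (left out, the last holds). Time passes only in rows, so rows that do not move let the fingers close. It gives the time, the measured TCP pose, the force and the opening at its end, in the units of the state.
- env.get_obs(): the state, without advancing time (a new reading comes with each control period).
- env.read_camera(name): name is "scene" or "side" or "wrist"; returns the picture (400x640x3 uint8, red, green, blue); there is no depth.
- env.get_calibration(name): a dict with "fx", "fy", "cx", "cy" (pixels), "extrinsics" (4x4, takes a point from camera to world coordinates). Camera axes: x right, y down, z forward; pixel columns grow to the right and rows downward; lengths in m; the calibration is good to about 2 mm. The wrist camera is an equidistant fisheye: a pixel r from the principal point sees the ray r / f radians off the axis. A picture is of the moment at which its call begins: read the wrist's pose just before it. get_calibration takes no time and is no camera call; for the wrist camera it gives the pose at the moment of the call.
- env.sign_off(): hands the job in, once; it reports no verdict.
Trained networks look in the newest picture that a camera, given by its name, has taken for a name from the list of things; names that differ only in an ending like _2 or _b are one class to them, and where a whole thing is asked for, a point or a joint stands for the part that bears it (a point fixed in the world has none). Each returns a list of dicts, best first, with "confidence" (0 to 1); they miss things now and then, are a little off and sometimes report something else, mostly with a low value. They report only what shows in the picture. A call takes as long as a camera call. They do not tell look-alikes from the thing itself.
- env.regions_of(camera, query): "region" (400x640 bool, what is visible of it) and "rect" ([left, top, right, bottom] in pixels, round what is visible of it).
The state is a dict: "time_s": time; "qpos": joint angles; "joint_velocities": joint speeds; "effort": joint torques, N m; "tool_pos": TCP position; "tool_rot": TCP orientation; "force": force on the tool from outside, world axes, zero at the start; "wrist_torque": the same for the moment, N m; "grip_width": finger opening in m.
Only numpy, scipy, OpenCV 4.12 (cv2) and the standard library are available. Lean on these libraries where they do the work, as an engineer would, in place of code of your own. Each camera call takes 0.05 s, during which the arm holds its last target. There are 200 camera calls.

TASK

Thread the brass ring weights from the blue mat over the orange post of the spring scale, one at a time, letting each go so that it lies flat on the pan or on the ring below, until the scale's needle rests in the green band; leave the rings not needed on the mat. The post is not in the middle of the pan, so feel for it with the ring gently: never press the needle into the red, never bump or lean on the scale, lower each ring right down before letting go instead of letting it fall, and leave everything else alone.

Things in the scene. Friction and masses are not known exactly. Their poses are not given: they have to be found in the camera images.
- mat: blue cloth-covered mat fixed on the bench, 220 (x) x 250 (y) x 3 mm thick; origin at the centre of its underside. The rings lie in two rows and two columns on it, roughly 48 mm either side of its centre along its x and 56 mm either side along its y; fingers fit most easily either side of a ring along the mat's y.
- ring0_c (a point): brass ring weight number 1 of 4, all alike: 200 g, 50 mm outside diameter, 17 mm hole right through, 14 mm thick, lying flat on the blue mat at the start. This point is its centre, half-way up (7 mm above its underside); z is the ring's axis. Edges of neighbouring rings are at least 30 mm apart.
- ring1_c (a point): brass ring weight number 2 of 4, all alike: 200 g, 50 mm outside diameter, 17 mm hole right through, 14 mm thick, lying flat on the blue mat at the start. This point is its centre, half-way up (7 mm above its underside); z is the ring's axis. Edges of neighbouring rings are at least 30 mm apart.
- ring2_c (a point): brass ring weight number 3 of 4, all alike: 200 g, 50 mm outside diameter, 17 mm hole right through, 14 mm thick, lying flat on the blue mat at the start. This point is its centre, half-way up (7 mm above its underside); z is the ring's axis. Edges of neighbouring rings are at least 30 mm apart.
- ring3_c (a point): brass ring weight number 4 of 4, all alike: 200 g, 50 mm outside diameter, 17 mm hole right through, 14 mm thick, lying flat on the blue mat at the start. This point is its centre, half-way up (7 mm above its underside); z is the ring's axis. Edges of neighbouring rings are at least 30 mm apart.
- scale: white spring dial scale fixed to the bench, 255 x 124 mm housing, 70 mm high, from 65 mm behind to 190 mm ahead (+x) of its origin. Origin at bench level on the pan's vertical axis; +x points from the pan to the dial, which lies flat on the housing's top. At most about 15 N may act on the scale and its pan in all.
- pan_top (a point): centre of the upper face of the scale's round steel pan (84 mm diameter, 6 mm thick), fixed to the pan and sinking with it; 128 mm above the bench when the pan reading is 0
- axis_top (a point): point on the pan's axis 52 mm above its face, level with the end of the upright orange post, sinking with the pan. The post (12 mm diameter, end chamfered 2 mm) stands 7.5 mm off this axis, in a direction that differs each time and is not measured: see it, or feel: a ring pressed on its end sinks the pan, a ring whose hole (2.5 mm play all round) is over it does not. The post holds still under light loads.
- dial (a point): centre of the dial face, 110 mm diameter, 72 mm above the bench, facing up; white with a red needle, a green band and a red band
- pan (a joint): how far the pan has sunk (m, 0 to 0.05). The spring gives 200 N/m, damped (settles in about 0.7 s): each ring resting on it sinks it 9.8 mm. A fixed sample of unknown weight inside makes it start anywhere between 0 and 0.010. Green band: 0.0255 to 0.0365 (reached with two or three rings). Red band: from 0.042.
- needle (a joint): needle angle (rad), 100 times the pan reading: turns clockwise from above as the pan sinks. Green band 2.55 to 3.65, red from 4.2. It can lag a little while the pan moves. At 2.25 it points along the scale's +x.
- standoff_center (a point): bystander: white plastic spacer standing on the middle of the mat among the rings, 16 mm diameter, 20 mm high; this point is its centre
- meter: bystander: yellow multimeter lying flat, 150 x 80 x 43 mm, origin under its centre
- jar: bystander: jar with a blue cap, 56 mm diameter, 75 mm high, origin under its centre
- driver: bystander: red-handled screwdriver lying on the bench
- reel: bystander: green plastic reel, 64 mm diameter, 40 mm high, origin under its centre
There are look-alikes about, which are no part of the job. What is shaped like the part that bears ring1_c but grey or purple is not meant.

How it is judged:
By the outcome, as a careful person would: the job done as asked, in the order asked, and still so for the second after the job is handed in, with the robot touching nothing.
It also fails if it takes over 72 s, if anything falls off the work surface, if the arm or the gripper's body presses on something with over 40 N, if the wrist force passes 120 N, or if a joint passes its speed limit or range.

## Working session

There is one attempt and no reset: what is moved stays moved. The work goes in short steps, Python scripts to look and compute and a tool call to move; the robot and the scene stay as the last step left them, time stands still between calls to the robot, and variables do not carry over. Pictures are saved under pics/ and viewed, about 8 in all and at most 12, crops included, and the job is handed in when it is done.

Besides the shell and the picture viewer there is one more tool, called after "Emit:" as name(argument=value, ...) on one line, values as JSON. send_rows: Moves the arm, as the interface text tells. Its arguments: {"type":"object","properties":{"plan":{"type":"array"},"grip_force":{"type":"number"}},"required":["plan"]}

```bash
mkdir -p pics; ls
python3 - <<'E'
from cell import env
import cv2,numpy as np
o=env.get_obs(); print({k:np.round(v,3).tolist() for k,v in o.items()}, env.grip_point_offset)
ims=[]
for c in ["scene","side"]:
    im=env.read_camera(c); cv2.imwrite(f"pics/{c}0.png",im[:,:,::-1]); ims.append(im)
    K=env.get_calibration(c); print(c,{k:np.round(v,4).tolist() for k,v in K.items()})
    for q in ["ring0_c","mat","scale","pan","dial","standoff_center"]:
        for r in env.regions_of(c,q)[:6]: print(c,q,round(r["confidence"],2),[int(x) for x in r["rect"]],int(r["region"].sum()))
E
```

```text
pics
{'time_s': 0.0, 'qpos': [-68.405, 18.44, -4.016, 83.174, 1.299, 78.539, -3.26], 'joint_velocities': [-0.083, -0.127, 0.045, -0.013, -0.078, -0.005, -0.002], 'effort': [0.0, -49.128, -0.404, -31.254, -0.064, 0.043, 0.0], 'tool_pos': [0.231, 0.607, 0.221], 'tool_rot': [-179.892, 0.009, 159.216], 'force': [-0.078, 0.231, -0.211], 'wrist_torque': [0.005, -0.0, -0.024], 'grip_width': 0.087} 0.0187
scene {'fx': 408.3344, 'fy': 408.3344, 'cx': 327.038, 'cy': 202.2238, 'extrinsics': [[0.8628, 0.4209, -0.2801, 0.8349], [0.5055, -0.728, 0.4631, -0.5811], [-0.009, -0.5411, -0.8409, 1.1635], [0.0, 0.0, 0.0, 1.0]]}
scene ring0_c 0.46 [282, 285, 302, 302] 221
scene mat 0.94 [263, 240, 364, 338] 5079
scene pan 0.68 [340, 162, 371, 185] 457
scene dial 0.57 [324, 159, 407, 240] 3322
scene standoff_center 0.22 [327, 160, 408, 237] 3261
side {'fx': 422.149, 'fy': 422.149, 'cx': 321.3162, 'cy': 204.8293, 'extrinsics': [[-0.9749, -0.1315, 0.1795, 0.2715], [-0.2217, 0.645, -0.7314, 0.9483], [-0.0196, -0.7528, -0.6579, 0.9839], [0.0, 0.0, 0.0, 1.0]]}
side ring0_c 0.7 [323, 174, 339, 190] 117
side mat 0.79 [281, 168, 353, 216] 2225
side scale 0.74 [248, 218, 339, 289] 3799
side scale 0.58 [331, 139, 372, 160] 639
side pan 0.69 [296, 221, 325, 252] 610
side dial 0.97 [246, 221, 341, 287] 3866
side standoff_center 0.73 [284, 167, 350, 215] 2158
```

Run:
```python
import cv2,numpy as np
a=cv2.imread("pics/scene0.png"); b=cv2.imread("pics/side0.png")
A=cv2.resize(a[130:350,220:440],(600,600),interpolation=cv2.INTER_CUBIC)
cv2.imwrite("pics/sc_crop.png",A)
cv2.imwrite("pics/both.png",np.vstack([cv2.resize(a,(480,300)),cv2.resize(b,(480,300))]))
```

```text
(no output)
```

View pics/sc_crop.png

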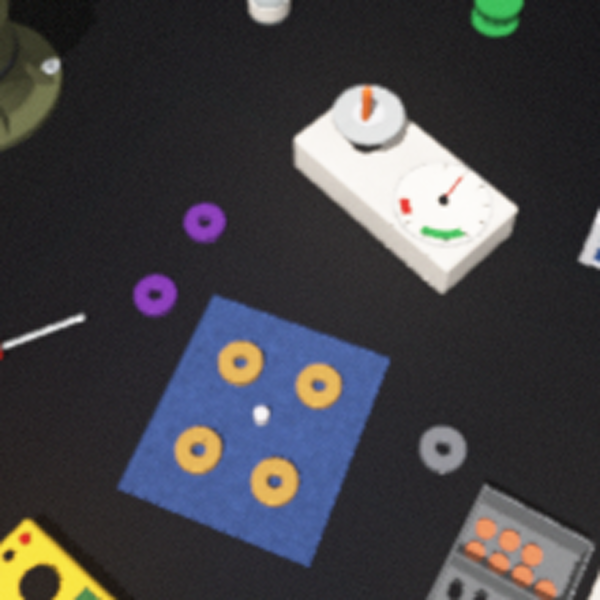

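View pics/side0.png

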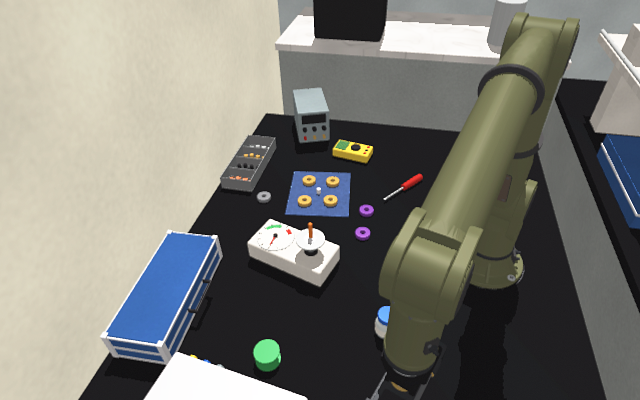

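The scene crop shows four brass rings on the blue mat at crop pixels (240,362), (318,385), (198,450) and (274,482). The look-alikes are purple rings at (204,222) and (155,295) and a grey one at (442,449), all off the mat. The post is orange at (367,103) and the dial is at (444,200). The side view agrees with this. I choose the four brass rings.

```bash
cat > h.py <<'E'
from cell import env
import cv2,numpy as np
def ray(K,u,v,fish=False):
    x=(u-K["cx"])/K["fx"]; y=(v-K["cy"])/K["fy"]
    if fish:
        t=np.hypot(x,y); s=np.sin(t)/max(t,1e-9); d=np.array([x*s,y*s,np.cos(t)])
    else: d=np.array([x,y,1.])
    E=np.array(K["extrinsics"]); return E[:3,3],E[:3,:3]@d
def onz(K,u,v,z,fish=False):
    o,d=ray(K,u,v,fish); return (o+d*(z-o[2])/d[2])[:2]
def proj(K,P,fish=False):
    E=np.array(K["extrinsics"]); p=E[:3,:3].T@(np.asarray(P,float)-E[:3,3])
    if fish:
        r=np.hypot(p[0],p[1]); t=np.arctan2(r,p[2]); q=p[:2]/max(r,1e-9)*t
    else: q=p[:2]/p[2]
    return np.array([K["cx"]+K["fx"]*q[0],K["cy"]+K["fy"]*q[1]])
def blobs(m,amin,amax=1e9):
    n,l,s,c=cv2.connectedComponentsWithStats(m.astype(np.uint8)); 
    return [(c[i],s[i,4],s[i,:4],l==i) for i in range(1,n) if amin<=s[i,4]<=amax]
def hsv(im): return cv2.cvtColor(im,cv2.COLOR_RGB2HSV)
def rng(h,a,b): return cv2.inRange(h,np.array(a),np.array(b))>0
E
python3 - <<'E'
from h import *
for c in ["scene","side"]:
    im=cv2.cvtColor(cv2.imread(f"pics/{c}0.png"),cv2.COLOR_BGR2RGB); h=hsv(im); K=env.get_calibration(c)
    print(c)
    for b in blobs(rng(h,(14,80,120),(28,255,255)),25,600): print("brass",np.round(b[0],1),b[1],np.round(onz(K,*b[0],.014),4))
    for b in blobs(rng(h,(3,150,100),(13,255,255)),6,200): print("orange",np.round(b[0],1),b[2],b[1])
    m=rng(h,(105,100,60),(125,255,255))
    for b in blobs(m,1000,9000):
        pts=np.argwhere(b[3])[:,::-1]; r=cv2.minAreaRect(np.array([onz(K,*p,.003) for p in pts],np.float32)*1000); print("mat",np.round(r[0],1),np.round(r[1],1),round(r[2],1))
    w=blobs(rng(h,(0,0,165),(180,60,255)),300,6000)
    for b in w: print("white",np.round(b[0],1),b[1],b[2])
E
```

```text
scene
brass [450.6 101.3] 30 [0.6357 0.7079]
brass [447.9 109.5] 29 [0.6431 0.6598]
brass [445.5 117.5] 28 [0.6508 0.6149]
brass [307.7 262.6] 185 [ 0.5119 -0.1671]
brass [336.5 271.2] 192 [ 0.6018 -0.1473]
brass [292.3 294.6] 209 [ 0.5267 -0.2761]
brass [320.2 306.2] 219 [ 0.6149 -0.2648]
brass [374.1 371.5] 42 [ 0.8284 -0.3443]
brass [383.1 376.5] 43 [ 0.8542 -0.3436]
brass [369.5 380.6] 38 [ 0.828  -0.3703]
brass [391.9 382.5] 44 [ 0.8804 -0.3452]
brass [378.6 386.1] 41 [ 0.8543 -0.3703]
brass [387.9 391.5] 42 [ 0.8807 -0.3698]
brass [396.9 396.7] 36 [ 0.9059 -0.3692]
orange [354.  167.5] [353 163   3  10] 26
orange [228.9 327. ] [227 326   4   3] 8
orange [393.5 332.1] [391 330   6   5] 13
orange [401.8 336.8] [400 335   5   4] 12
orange [216.5 339.4] [215 338   4   4] 11
orange [410.3 342. ] [409 341   4   3] 7
orange [418.9 346.4] [417 345   5   4] 11
mat [-723.9  498. ] [354.6 426.6] 0.1
mat [-661.8 -266.2] [207.1 445. ] 53.9
mat [859.5 416.5] [156.5 384.1] 2.8
mat [ 562.6 -212.2] [221.6 252.8] 8.3
white [38.  21.1] 1745 [  0   0 131  90]
white [66.8 49.4] 651 [  0   0 141  98]
white [432.1  80.6] 3525 [385  44  94  85]
white [367.4 197.9] 2953 [328 162  82  75]
side
brass [353.2 152.8] 385 [ 0.4805 -0.4683]
brass [308.7 179.9] 104 [ 0.614  -0.2587]
brass [332.1 181. ] 108 [ 0.5266 -0.2693]
brass [304.1 200.2] 120 [ 0.6015 -0.142 ]
brass [330. 200.] 126 [ 0.5116 -0.1615]
brass [398.3 387.2] 31 [0.2173 0.4634]
orange [309.9 229.1] [308 222   5  16] 51
mat [-537.3 -592.1] [540.8 129.7] 73.5
mat [ 563.1 -209.3] [222.  255.4] 8.4
mat [916.2 283.8] [159.7 389.5] 2.8
white [437.2  39.9] 3490 [379  21 121  42]
white [620.6  51.5] 625 [599  28  41  60]
white [310.  100.3] 715 [293  88  36  26]
white [619.5 121.8] 694 [596 104  43  31]
white [292.2 243.5] 2211 [248 219  91  56]
white [210.8 383.1] 4178 [144 352 164  48]
```

Run:
```python
from h import *
Ks={c:env.get_calibration(c) for c in ["scene","side"]}
def tri(p,q):
    A=np.zeros((3,3));b=np.zeros(3)
    for c,(u,v) in zip(["scene","side"],[p,q]):
        o,d=ray(Ks[c],u,v); d/=np.linalg.norm(d); M=np.eye(3)-np.outer(d,d); A+=M;b+=M@o
    return np.linalg.solve(A,b)
print("post top",tri((354.6,163.5),(310.5,222.5)))
for z in (.125,.12): print("pan",z,onz(Ks["scene"],355.0,173.0,z),onz(Ks["side"],310.5,238.5,z))
# dial centre (needle hub) in scene crop (444,200)
u,v=220+444/2.727,130+200/2.727
print("dial",onz(Ks["scene"],u,v,.072))
# needle tip in crop (462,178)
print("tip",onz(Ks["scene"],220+462/2.727,130+178/2.727,.074))
# scale housing from far corner points (crop px, z=.07)
for p in [(295,140),(443,270),(517,210)]: print(onz(Ks["scene"],220+p[0]/2.727,130+p[1]/2.727,.07))
```

```text
post top [0.50625568 0.12756475 0.17421584]
pan 0.125 [0.51007522 0.13017187] [0.50371627 0.14115122]
pan 0.12 [0.50851129 0.13359628] [0.50506828 0.13645256]
dial [0.62652231 0.10486361]
tip [0.63163538 0.14177081]
[0.43262541 0.09357323]
[0.66623154 0.02190344]
[0.70519233 0.13596864]
```

Emit:
send_rows(plan=[[87,0,0,-20,0,0,0],[87,-42,10,-10,0,0,-0.08],[87,-42,-10,0,0,0,-0.08],[87,-42,-10,0,0,0,-0.08],[87,-35,-30,0,0,0,-0.06],[87,-25,-40,0,0,0,-0.06],[87,-10,-45,0,0,0,-0.06]])

```text
time_s: 1.4
tool_pos: [0.4161, 0.4397, 0.252]
tool_rot: [-180.0, 0.0, -176.7]
force: [0.3, -0.0, -0.1]
grip_width: 0.0867
```

Emit:
send_rows(plan=[[87,-15,-48,0,0,0,-0.087],[87,-20,-48,0,0,0,0],[87,-20,-48,0,0,0,0],[87,-10,-40,0,0,0,0],[87,0,0,0,0,0,0],[87,0,0,0,0,0,0]])

```text
time_s: 2.0
tool_pos: [0.4987, 0.2702, 0.2529]
tool_rot: [180.0, 0.0, -171.9]
force: [-0.9, 1.0, 1.0]
grip_width: 0.0869
```

Run:
```python
from h import *
o=env.get_obs(); print(o["tool_pos"],o["tool_rot"])
K=env.get_calibration("wrist"); im=env.read_camera("wrist"); cv2.imwrite("pics/w1.png",im[:,:,::-1]); np.save("w1K.npy",K,allow_pickle=True)
print({k:np.round(v,4).tolist() for k,v in K.items()})
print("post px",proj(K,[.506,.128,.174],True),proj(K,o["tool_pos"],True), [proj(K,[x,y,.014],True).round().tolist() for x,y in [(.512,-.164),(.6017,-.1447),(.527,-.273),(.614,-.262)]])
```

```text
[0.4986925  0.27023604 0.2528913 ] [ 1.79957275e+02  2.37927374e-02 -1.71904360e+02]
{'fx': 309.7069, 'fy': 309.7069, 'cx': 319.0523, 'cy': 196.2842, 'extrinsics': [[-0.1415, 0.9549, 0.261, 0.4275], [0.9899, 0.1364, 0.0379, 0.258], [0.0006, 0.2637, -0.9646, 0.4146], [0.0, 0.0, 0.0, 1.0]]}
post px [159.79790192 189.15090851] [322.46796074 243.59872525] [[64.0, 147.0], [73.0, 200.0], [29.0, 152.0], [35.0, 197.0]]
```

View pics/w1.png

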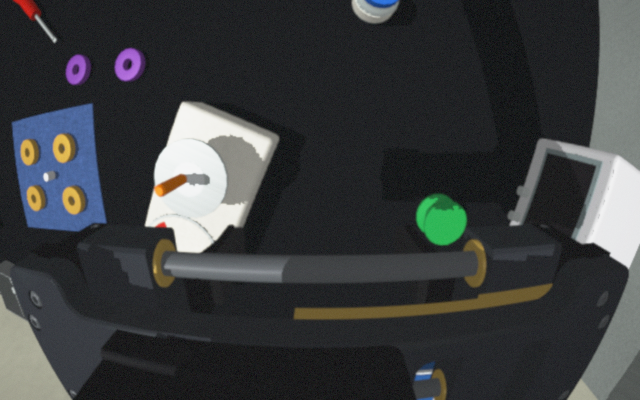

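The wrist view shows the pan at about (191,178), the orange post from (181,181) to its top at (159,189), and the mat rings at (30,152), (64,148), (36,198) and (74,200). Purple rings are at (78,69) and (129,64). Next I pass over the pan for a close look on the way to the mat.

Emit:
send_rows(plan=[[87,-16,-46,0,0,0,0],[87,-16,-46,0,0,0,0],[87,-15,-46,0,0,0,0],[87,0,0,0,0,0,0],[87,0,0,0,0,0,0]])

```text
time_s: 2.55
tool_pos: [0.5645, 0.1421, 0.2524]
tool_rot: [180.0, -0.0, -171.7]
force: [-0.5, 0.6, 0.2]
grip_width: 0.0872
```

```bash
cat >> h.py <<'E'
def snap(name):
    K=env.get_calibration("wrist"); im=env.read_camera("wrist"); cv2.imwrite(f"pics/{name}.png",im[:,:,::-1]); np.save(f"{name}K.npy",K,allow_pickle=True); return K,im
E
python3 - <<'E'
from h import *
o=env.get_obs(); print(o["tool_pos"],o["tool_rot"])
K,im=snap("w2")
u,v=proj(K,[.506,.130,.125],True).astype(int); print(u,v)
u0,v0=max(u-90,0),max(v-90,0); c=im[v0:v0+180,u0:u0+240]; print(u0,v0)
cv2.imwrite("pics/w2c.png",cv2.resize(c,None,fx=3,fy=3,interpolation=cv2.INTER_CUBIC)[:,:,::-1])
h=hsv(im)
for b in blobs(rng(h,(3,150,60),(15,255,255)),15): print("orange",b[0],b[1],b[2])
E
```

```text
[0.56448671 0.1421404  0.25236767] [ 1.79957583e+02 -2.06384693e-02 -1.71746667e+02]
317 127
227 37
orange [313.64179104 129.89552239] 67 [307 124  13  14]
```

View pics/w2c.png

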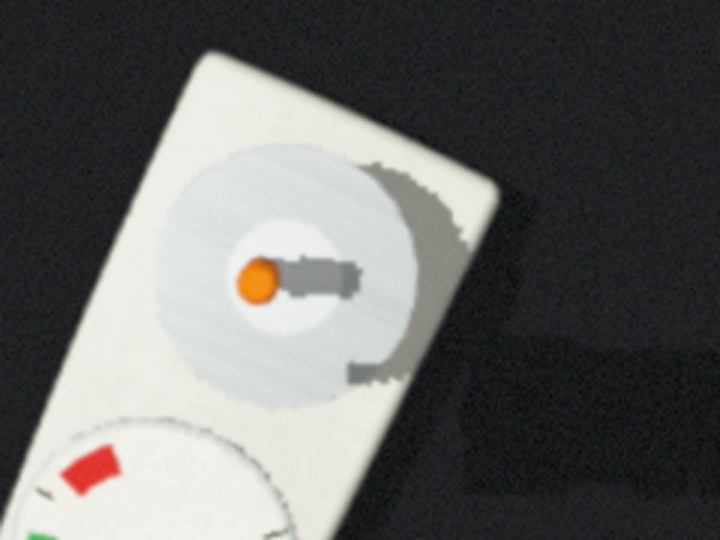

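The crop shows the post end-on at crop (258,281), the pan centred at about (287,276) with radius about 131, and part of the dial below.

Run:
```python
from h import *
K=np.load("w2K.npy",allow_pickle=True).item(); im=cv2.imread("pics/w2.png")[:,:,::-1]
f=lambda x,y:(227+(x+.5)/3-.5,37+(y+.5)/3-.5)
pc=onz(K,*f(287,276),.123,True); pt=onz(K,*f(258,281),.174,True); print("pan",pc,"post",pt,"off",(pt-pc)*1000,np.linalg.norm(pt-pc)*1000)
print("blob",onz(K,313.64,129.9,.172,True))
E=np.array(K["extrinsics"]); print(E[:3,3])
o=env.get_obs(); p=o["tool_pos"]; a=np.radians(o["tool_rot"][2]); tx=np.array([np.cos(a),np.sin(a)]);ty=np.array([np.sin(a),-np.cos(a)])
for t in [(.512,-.164),(.6017,-.1447),(.527,-.273),(.614,-.262)]:
    d=(np.array(t)-p[:2])*1000; print(t,d@tx,d@ty)
```

```text
pan [0.50683878 0.13494225] post [0.50685687 0.12684435] off [ 0.01808982 -8.09790208] 8.097922282180468
blob [0.50652446 0.12752112]
[0.49351554 0.1297378  0.41420488]
(0.512, -0.164) 96.38798789280439 -296.8413896297123
(0.6017, -0.1447) 4.829785150952883 -290.86849161601594
(0.527, -0.273) 97.49167278914011 -406.86312329924505
(0.614, -0.262) 9.818395418857593 -408.7060652824614
```

Emit:
send_rows(plan=[[87,-3,-44,0,0,0,0],[87,-3,-44,0,0,0,0],[87,-3,-44,0,0,0,0],[87,-3,-44,0,0,0,0],[87,-3,-44,0,0,0,0],[87,-3,-44,0,0,0,0],[87,-3,-44,0,0,0,0],[87,-4,-40,0,0,0,0],[87,0,0,0,0,0,0],[87,0,0,0,0,0,0],[87,0,0,0,0,0,0]])

```text
time_s: 3.7
tool_pos: [0.6402, -0.1954, 0.2522]
tool_rot: [179.9, 0.0, -171.5]
force: [0.4, 0.4, -0.3]
grip_width: 0.0873
```

```bash
cat >> h.py <<'E'
def delta(t,ref=None):
    o=env.get_obs(); p=np.array(o["tool_pos"]); a=np.radians(o["tool_rot"][2]); d=(np.array(t)-p[:2])*1000
    return np.round([d@[np.cos(a),np.sin(a)],d@[np.sin(a),-np.cos(a)]],1), np.round(p*1000,1), np.round(o["tool_rot"],2)
E
python3 - <<'E'
from h import *
K,im=snap("w3"); h=hsv(im)
for b in blobs(rng(h,(14,80,80),(28,255,255)),150,3000):
    # fill hole & contour-fit at ring top outline
    cs,_=cv2.findContours(b[3].astype(np.uint8),cv2.RETR_CCOMP,cv2.CHAIN_APPROX_NONE)
    e=cv2.fitEllipse(max(cs,key=len)); w=[onz(K,*e[0],z,True).round(4).tolist() for z in (.010,.017)]
    print(np.round(b[0],1),b[1],np.round(e[1],1),w,delta(onz(K,*e[0],.014,True)))
for b in blobs(rng(h,(105,100,40),(125,255,255)),2000):
    r=cv2.minAreaRect(np.array([onz(K,*p,.003,True) for p in np.argwhere(b[3])[:,::-1]],np.float32)*1000); print("mat",r)
E
```

```text
[150.4  48.7] 1533 [ 56.4 123.1] [[0.4875, -0.4886], [0.4889, -0.4837]] (array([ 193.2, -264.5]), array([ 640.1, -195.6,  252.4]), array([ 1.7989e+02,  2.0000e-02, -1.7146e+02]))
[136.1  29.2] 169 [24.6 30. ] [[0.4677, -0.4988], [0.4695, -0.4938]] (array([ 214.1, -271.6]), array([ 640.1, -195.6,  252.4]), array([ 1.7989e+02,  2.0000e-02, -1.7146e+02]))
[272.3  74. ] 821 [36.4 37.7] [[0.5275, -0.2783], [0.5282, -0.277]] (array([123.1, -64.4]), array([ 640.1, -195.6,  252.4]), array([ 1.7989e+02,  2.0000e-02, -1.7146e+02]))
[355.5  76.5] 1037 [36.8 38. ] [[0.5131, -0.1685], [0.514, -0.1692]] (array([121.1,  45.1]), array([ 640.1, -195.6,  252.4]), array([ 1.7989e+02,  2.0000e-02, -1.7146e+02]))
[270.6 143.9] 887 [36.7 36.9] [[0.6164, -0.267], [0.6156, -0.266]] (array([ 34.4, -66.5]), array([ 640.1, -195.6,  252.4]), array([ 1.7989e+02,  2.0000e-02, -1.7146e+02]))
[605. 129.] 215 [ 7.8 37.2] [[0.473, 0.3133], [0.4746, 0.3043]] (array([ 89.5, 522.8]), array([ 640.1, -195.6,  252.4]), array([ 1.7989e+02,  2.0000e-02, -1.7146e+02]))
[359.5 146.3] 1014 [36.6 37.3] [[0.603, -0.1488], [0.6024, -0.1498]] (array([30.1, 51.3]), array([ 640.1, -195.6,  252.4]), array([ 1.7989e+02,  2.0000e-02, -1.7146e+02]))
[161.5 262.5] 618 [23.7 46.3] [[0.8245, -0.4209], [0.8201, -0.4172]] (array([-146.7, -247.7]), array([ 640.1, -195.6,  252.4]), array([ 1.7989e+02,  2.0000e-02, -1.7146e+02]))
[476.6 262.5] 620 [23.7 46.3] [[0.7507, 0.0723], [0.7475, 0.0675]] (array([-147.,  246.]), array([ 640.1, -195.6,  252.4]), array([ 1.7989e+02,  2.0000e-02, -1.7146e+02]))
[440.6 383.6] 249 [14.3 30.4] [[1.0414, 0.1148], [1.0332, 0.1092]] (array([-437.9,  244.8]), array([ 640.1, -195.6,  252.4]), array([ 1.7989e+02,  2.0000e-02, -1.7146e+02]))
mat ((563.790771484375, -215.09092712402344), (222.16888427734375, 252.90281677246094), 8.512479782104492)
```

View pics/w3.png

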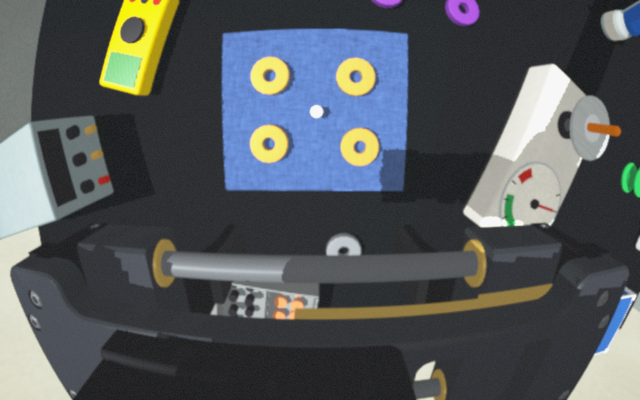

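The wrist view shows the four rings at (270,75), (356,76), (269,144) and (360,147). The standoff is at (317,111), and the grey decoy is off the mat at (344,245). I take the ring at (360,147), which is world (0.6025,-0.149).

Emit:
send_rows(plan=[[80,15,26,0,0,0,0],[80,15,26,-20,0,0,0],[80,0,0,45,0,0,0],[80,0,0,45,0,0,0],[80,0,0,45,0,0,0],[80,0,0,45,0,0,0],[80,0,0,45,0,0,0],[80,0,0,25,0,0,0],[80,0,0,14,0,0,0],[80,0,0,0,0,0,0],[80,0,0,0,0,0,0]])

```text
time_s: 4.85
tool_pos: [0.6034, -0.1516, 0.01]
tool_rot: [-180.0, 0.1, -171.7]
force: [-0.9, -0.8, -0.4]
grip_width: 0.0798
```

Emit:
send_rows(plan=[[40,0,0,0,0,0,0],[40,0,0,0,0,0,0],[40,0,0,0,0,0,0],[40,0,0,0,0,0,0],[40,0,0,0,0,0,0]], grip_force=25)

```text
time_s: 5.35
tool_pos: [0.6025, -0.1511, 0.0092]
tool_rot: [179.9, 0.1, -171.7]
force: [-1.5, 1.9, 5.4]
grip_width: 0.0492
```

Emit:
send_rows(plan=[[40,0,0,-20,0,0,0],[40,0,0,-40,0,0,0],[40,0,0,-45,0,0,0],[40,0,0,-45,0,0,0],[40,3,20,-45,0,0,0],[40,9,46,-20,0,0,0],[40,9,46,0,0,0,0],[40,9,46,0,0,0,0],[40,9,46,0,0,0,0],[40,9,46,0,0,0,0],[40,6,27,0,0,0,0],[40,0,0,0,0,0,0]])

```text
time_s: 6.55
tool_pos: [0.507, 0.1185, 0.2226]
tool_rot: [179.9, -0.1, -171.3]
force: [0.4, 0.6, -1.9]
grip_width: 0.0491
```

Emit:
send_rows(plan=[[40,0,12,0,0,0,0],[40,0,0,0,0,0,0],[40,0,0,0,0,0,0],[40,0,0,0,0,0,0]])

```text
time_s: 6.95
tool_pos: [0.5078, 0.1239, 0.2231]
tool_rot: [-180.0, -0.0, -171.9]
force: [0.0, 0.3, -1.9]
grip_width: 0.0493
```

Run:
```python
from h import *
o=env.get_obs(); print(o["tool_pos"],o["tool_rot"],o["force"],o["grip_width"],delta((.5068,.1272)))
K,im=snap("w4"); a=im[60:300,180:460]
S=env.read_camera("scene"); cv2.imwrite("pics/s4.png",S[:,:,::-1])
T=env.read_camera("side"); cv2.imwrite("pics/t4.png",T[:,:,::-1])
p=np.array(o["tool_pos"]); Kc=env.get_calibration("scene"); Kt=env.get_calibration("side")
u,v=proj(Kc,p).astype(int); s,t=proj(Kt,p).astype(int); print(u,v,s,t)
f=lambda I,u,v:cv2.resize(I[v-40:v+50,u-50:u+90],(560,360),interpolation=cv2.INTER_CUBIC)
c=np.vstack([f(S,u,v)[:, :], f(T,s,t)]); c=cv2.resize(c,(467,600)); cv2.imwrite("pics/c4.png",c[:,:,::-1])
```

```text
[0.50780928 0.12387011 0.22305055] [-1.79972194e+02 -6.85282181e-03 -1.71858137e+02] [ 0.04774034  0.33350505 -1.87327201] 0.04927400202677072 (array([0.5, 3.4]), array([507.8, 123.9, 223.1]), array([-1.7997e+02, -1.0000e-02, -1.7186e+02]))
354 154 309 208
```

View pics/c4.png

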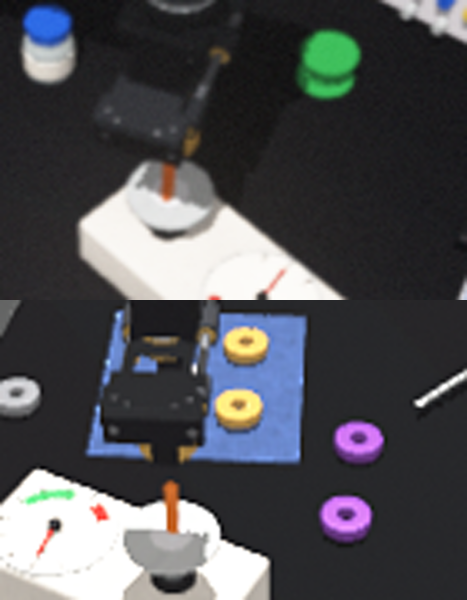

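Emit:
send_rows(plan=[[40,0,3.4,15,0,0,0],[40,0,0,15,0,0,0],[40,0,0,6,0,0,0],[40,0,0,0,0,0,0],[40,0,0,0,0,0,0],[40,0,0,0,0,0,0]])

```text
time_s: 7.7
tool_pos: [0.5073, 0.1286, 0.1877]
tool_rot: [180.0, 0.1, -171.7]
force: [0.2, -0.9, -1.7]
grip_width: 0.0493
```

Emit:
send_rows(plan=[[40,0,0,3,0,0,0],[40,0,0,3,0,0,0],[40,0,0,3,0,0,0],[40,0,0,3,0,0,0],[40,0,0,0,0,0,0],[40,0,0,0,0,0,0],[40,0,0,0,0,0,0],[40,0,0,0,0,0,0]])

```text
time_s: 8.5
tool_pos: [0.5071, 0.1286, 0.1754]
tool_rot: [180.0, 0.0, -171.7]
force: [-0.4, -0.5, -2.2]
grip_width: 0.0491
```

Emit:
send_rows(plan=[[40,0,0,3,0,0,0],[40,0,0,3,0,0,0],[40,0,0,2,0,0,0],[40,0,0,0,0,0,0],[40,0,0,0,0,0,0],[40,0,0,0,0,0,0],[40,0,0,0,0,0,0]])

```text
time_s: 9.2
tool_pos: [0.507, 0.1285, 0.1673]
tool_rot: [180.0, 0.0, -171.7]
force: [0.6, -0.3, -2.7]
grip_width: 0.0493
```

```bash
cat >> h.py <<'E'
def look(n,needle=True):
    """side+scene crops round the scale; needle angle from scene; mean force"""
    o=env.get_obs(); S=env.read_camera("scene"); f=[o["force"]]
    T=env.read_camera("side"); f.append(env.get_obs()["force"]); env.read_camera("side"); f.append(env.get_obs()["force"])
    print("pos",np.round(np.array(o["tool_pos"])*1000,1),"force",np.round(np.mean(f,0),2),"w",round(o["grip_width"]*1000,1))
    cv2.imwrite(f"pics/{n}.png",np.hstack([cv2.resize(S[145:245,320:420],(400,400),interpolation=cv2.INTER_CUBIC),cv2.resize(T[205:295,245:335],(400,400),interpolation=cv2.INTER_CUBIC)])[:,:,::-1])
    for c,I in (("scene",S),("side",T)):
        K=env.get_calibration(c); h=hsv(I); m=rng(h,(170,90,90),(180,255,255))|rng(h,(0,90,90),(6,255,255))
        cen=np.array([.6265,.1025]); P=[];
        for v,u in np.argwhere(m):
            q=onz(K,u,v,.074)-cen
            if np.hypot(*q)<.06: P.append(q)
        P=np.array(P); ang=(np.degrees(np.arctan2(P[:,1],P[:,0]))+17)%360 if len(P) else []
        r=np.hypot(P[:,0],P[:,1]) if len(P) else []
        print(c,"red px angle rel scale x -> reading",[(int(a),round((2.25-np.radians((a+180)%360-180))%6.283,2),int(x*1000)) for a,x in zip(ang,r)][:40])
E
python3 -c "
from h import *
look('k5')"
```

```text
pos [507.  128.5 167.3] force [ 0.43 -0.36 -2.04] w 49.3
scene red px angle rel scale x -> reading [(105, np.float64(0.4), 37), (106, np.float64(0.39), 24), (109, np.float64(0.34), 19), (124, np.float64(0.07), 9), (224, np.float64(4.61), 49), (224, np.float64(4.62), 45), (224, np.float64(4.62), 42), (229, np.float64(4.54), 49), (229, np.float64(4.53), 46), (229, np.float64(4.53), 42), (233, np.float64(4.46), 49), (233, np.float64(4.45), 46), (234, np.float64(4.44), 43), (237, np.float64(4.39), 50), (238, np.float64(4.38), 47), (239, np.float64(4.36), 44), (239, np.float64(4.35), 41), (241, np.float64(4.32), 51), (242, np.float64(4.3), 48), (243, np.float64(4.28), 45), (244, np.float64(4.26), 42)]
side red px angle rel scale x -> reading [(245, np.float64(4.26), 46), (244, np.float64(4.26), 39), (242, np.float64(4.3), 41), (240, np.float64(4.34), 44), (238, np.float64(4.37), 47), (236, np.float64(4.4), 40), (235, np.float64(4.43), 42), (233, np.float64(4.46), 45), (231, np.float64(4.49), 48), (229, np.float64(4.53), 41), (228, np.float64(4.55), 44), (226, np.float64(4.57), 47), (223, np.float64(4.63), 40), (222, np.float64(4.65), 43), (221, np.float64(4.67), 46), (73, np.float64(0.97), 3), (81, np.float64(0.83), 8), (101, np.float64(0.48), 7), (95, np.float64(0.58), 11), (110, np.float64(0.33), 11), (103, np.float64(0.45), 15), (99, np.float64(0.52), 20), (96, np.float64(0.56), 25), (103, np.float64(0.44), 24), (100, np.float64(0.49), 29), (98, np.float64(0.52), 33), (103, np.float64(0.44), 32), (101, np.float64(0.48), 37)]
```

View pics/k5.png

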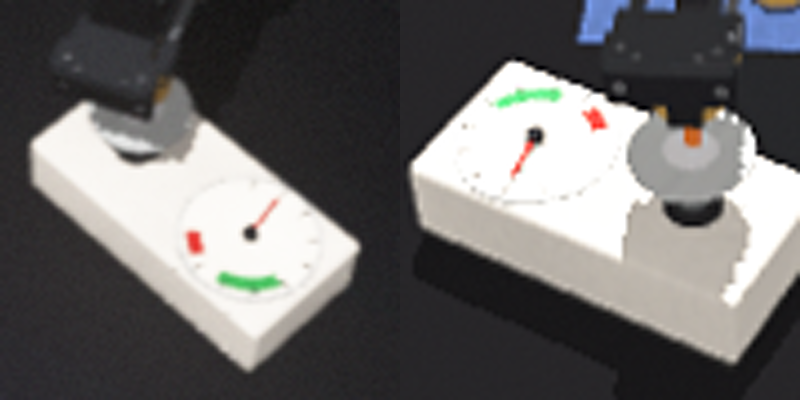

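The left crop (scene) shows the needle still at about 0.45–0.5, and in the right crop (side) the post base at (690,137) runs up under the gripper. There is no post load with the ring 14 mm below the post's end, so the ring is threaded. I lower it further.

Emit:
send_rows(plan=[[40,0,0,4,0,0,0],[40,0,0,4,0,0,0],[40,0,0,4,0,0,0],[40,0,0,4,0,0,0],[40,0,0,4,0,0,0],[40,0,0,4,0,0,0],[40,0,0,4,0,0,0],[40,0,0,3,0,0,0],[40,0,0,3,0,0,0],[40,0,0,0,0,0,0],[40,0,0,0,0,0,0]])

```text
time_s: 10.45
tool_pos: [0.507, 0.1286, 0.1332]
tool_rot: [180.0, 0.0, -171.7]
force: [0.8, -0.6, -2.4]
grip_width: 0.0491
```

Emit:
send_rows(plan=[[40,0,0,2,0,0,0],[40,0,0,2,0,0,0],[40,0,0,2,0,0,0],[40,0,0,2,0,0,0],[40,0,0,2,0,0,0],[40,0,0,2,0,0,0],[40,0,0,1,0,0,0],[40,0,0,0,0,0,0],[40,0,0,0,0,0,0],[40,0,0,0,0,0,0],[40,0,0,0,0,0,0],[40,0,0,0,0,0,0]])

```text
time_s: 11.65
tool_pos: [0.5071, 0.1286, 0.1203]
tool_rot: [180.0, 0.0, -171.7]
force: [1.1, 0.8, -0.6]
grip_width: 0.0488
```

```bash
python3 -c "
from h import *
look('k6')"
```

```text
pos [507.1 128.6 120.3] force [ 0.81  0.14 -0.51] w 48.8
scene red px angle rel scale x -> reading [(224, np.float64(4.61), 49), (224, np.float64(4.62), 45), (224, np.float64(4.62), 42), (70, np.float64(1.02), 5), (61, np.float64(1.18), 8), (57, np.float64(1.25), 11), (55, np.float64(1.29), 14), (229, np.float64(4.54), 49), (229, np.float64(4.53), 46), (229, np.float64(4.53), 42), (233, np.float64(4.46), 49), (233, np.float64(4.45), 46), (234, np.float64(4.44), 43), (237, np.float64(4.39), 50), (238, np.float64(4.38), 47), (239, np.float64(4.36), 44), (239, np.float64(4.35), 41), (241, np.float64(4.32), 51), (242, np.float64(4.3), 48), (243, np.float64(4.28), 45), (244, np.float64(4.26), 42)]
side red px angle rel scale x -> reading [(245, np.float64(4.26), 46), (244, np.float64(4.26), 39), (242, np.float64(4.3), 41), (240, np.float64(4.34), 44), (238, np.float64(4.37), 47), (236, np.float64(4.4), 40), (235, np.float64(4.43), 42), (233, np.float64(4.46), 45), (231, np.float64(4.49), 48), (229, np.float64(4.53), 41), (228, np.float64(4.55), 44), (226, np.float64(4.57), 47), (225, np.float64(4.59), 50), (223, np.float64(4.63), 40), (222, np.float64(4.65), 43), (221, np.float64(4.67), 46), (220, np.float64(4.68), 49), (40, np.float64(1.54), 11), (52, np.float64(1.33), 6), (43, np.float64(1.5), 27), (44, np.float64(1.47), 24), (50, np.float64(1.38), 18), (46, np.float64(1.45), 36), (49, np.float64(1.39), 30)]
```

Emit:
send_rows(plan=[[40,0,0,1,0,0,0],[40,0,0,1,0,0,0],[40,0,0,0,0,0,0],[40,0,0,0,0,0,0],[40,0,0,0,0,0,0],[40,0,0,0,0,0,0]])

```text
time_s: 12.4
tool_pos: [0.507, 0.1286, 0.1183]
tool_rot: [180.0, 0.0, -171.7]
force: [1.2, 0.6, -0.1]
grip_width: 0.0493
```

Emit:
send_rows(plan=[[52,0,0,0,0,0,0],[56,0,0,0,0,0,0],[64,0,0,0,0,0,0],[70,0,0,0,0,0,0],[70,0,0,0,0,0,0],[70,0,0,0,0,0,0],[70,0,0,0,0,0,0]])

```text
time_s: 13.1
tool_pos: [0.5069, 0.1285, 0.1182]
tool_rot: [180.0, -0.0, -171.7]
force: [0.0, -0.0, -0.5]
grip_width: 0.0698
```

```bash
python3 -c "
from h import *
look('k7')" | cut -c1-700
```

```text
pos [506.9 128.5 118.2] force [-0.16  0.1   0.07] w 69.8
scene red px angle rel scale x -> reading [(224, np.float64(4.61), 49), (224, np.float64(4.62), 45), (224, np.float64(4.62), 42), (70, np.float64(1.02), 5), (61, np.float64(1.18), 8), (57, np.float64(1.25), 11), (55, np.float64(1.29), 14), (53, np.float64(1.31), 17), (52, np.float64(1.33), 20), (51, np.float64(1.34), 23), (51, np.float64(1.35), 26), (229, np.float64(4.54), 49), (229, np.float64(4.53), 46), (229, np.float64(4.53), 42), (233, np.float64(4.46), 49), (233, np.float64(4.45), 46), (234, np.float64(4.44), 43), (237, np.float64(4.39), 50), (238, np.float64(4.38), 47), (239, np.float64(4.36), 44), (239, np.float64(4.35), 41), (241, np.float64(4.32), 51), (242, np.float64(4.3), 48), (
side red px angle rel scale x -> reading [(245, np.float64(4.26), 46), (244, np.float64(4.26), 39), (242, np.float64(4.3), 41), (240, np.float64(4.34), 44), (238, np.float64(4.37), 47), (236, np.float64(4.4), 40), (235, np.float64(4.43), 42), (233, np.float64(4.46), 45), (231, np.float64(4.49), 48), (229, np.float64(4.53), 41), (228, np.float64(4.55), 44), (226, np.float64(4.57), 47), (225, np.float64(4.59), 50), (223, np.float64(4.63), 40), (222, np.float64(4.65), 43), (221, np.float64(4.67), 46), (220, np.float64(4.68), 49), (36, np.float64(1.61), 17), (38, np.float64(1.58), 14), (40, np.float64(1.54), 11), (44, np.float64(1.47), 8), (40, np.float64(1.54), 33), (41, np.float64(1.52), 30),
```

Emit:
send_rows(plan=[[70,0,0,-15,0,0,0],[70,0,0,-40,0,0,0],[70,0,0,-45,0,0,0],[70,0,0,-32,0,0,0],[80,5,-42,0,0,0,0],[80,5,-42,0,0,0,0],[80,5,-42,0,0,0,0],[80,5,-42,0,0,0,0],[80,5,-42,0,0,0,0],[80,5,-42,0,0,0,0],[80,6,-43,0,0,0,0],[80,0,0,0,0,0,0]])

```text
time_s: 14.45
tool_pos: [0.5121, -0.1765, 0.2506]
tool_rot: [-179.8, -0.0, -172.4]
force: [-0.3, 0.4, 0.7]
grip_width: 0.08
```

Emit:
send_rows(plan=[[80,0,0,30,0,0,0],[80,0,0,45,0,0,0],[80,0,0,45,0,0,0],[80,0,0,40,0,0,0],[80,0,0,0,0,0,0],[80,0,0,0,0,0,0]])

```text
time_s: 15.05
tool_pos: [0.5138, -0.1684, 0.0907]
tool_rot: [180.0, -0.0, -171.7]
force: [0.7, 0.5, 0.5]
grip_width: 0.0798
```

```bash
python3 -c "
from h import *
print(delta((.5135,-.1688)), env.get_obs()['force'])"
```

```text
(array([ 0.4, -0.4]), array([ 513.8, -168.4,   90.7]), array([ 1.8000e+02, -4.0000e-02, -1.7173e+02])) [0.70219835 0.50268852 0.48027692]
```

Emit:
send_rows(plan=[[80,0,-1,35,0,0,0],[80,0,0,30,0,0,0],[80,0,0,16.5,0,0,0],[80,0,0,0,0,0,0],[80,0,0,0,0,0,0],[40,0,0,0,0,0,0],[40,0,0,0,0,0,0],[40,0,0,0,0,0,0],[40,0,0,0,0,0,0],[40,0,0,0,0,0,0]])

```text
time_s: 16.05
tool_pos: [0.514, -0.1688, 0.009]
tool_rot: [179.9, 0.0, -171.7]
force: [-1.4, 2.1, 5.4]
grip_width: 0.0492
```

Emit:
send_rows(plan=[[40,0,0,0,0,0,0]])

```text
time_s: 16.15
tool_pos: [0.514, -0.1689, 0.009]
tool_rot: [179.9, 0.0, -171.7]
force: [-2.0, 1.7, 4.3]
grip_width: 0.0488
```

Emit:
send_rows(plan=[[40,0,0,-20,0,0,0],[40,0,0,-45,0,0,0],[40,0,0,-45,0,0,0],[40,0,0,-45,0,0,0],[40,0,0,-45,0,0,0],[40,-5,38,-13,0,0,0],[40,-6,45,0,0,0,0],[40,-6,45,0,0,0,0],[40,-6,45,0,0,0,0],[40,-6,45,0,0,0,0],[40,-6,45,0,0,0,0],[40,-2.6,20,0,0,0,0]])

```text
time_s: 17.35
tool_pos: [0.5092, 0.1211, 0.2208]
tool_rot: [179.9, -0.1, -171.4]
force: [0.7, -0.7, -1.9]
grip_width: 0.0491
```

Emit:
send_rows(plan=[[40,0,12.7,0,0,0,0],[40,0,0,15,0,0,0],[40,0,0,15,0,0,0],[40,0,0,8,0,0,0],[40,0,0,0,0,0,0],[40,0,0,0,0,0,0],[40,0,0,0,0,0,0]])

```text
time_s: 18.05
tool_pos: [0.5091, 0.1281, 0.1842]
tool_rot: [180.0, 0.1, -171.8]
force: [0.5, -0.4, -1.4]
grip_width: 0.049
```

```bash
python3 -c "
from h import *
print(delta((.5085,.1290)), env.get_obs()['force'])"
```

```text
(array([0.4, 1. ]), array([509.1, 128.1, 184.2]), array([ 1.7999e+02,  6.0000e-02, -1.7179e+02])) [ 0.4912984  -0.44456632 -1.36261463]
```

Emit:
send_rows(plan=[[40,0,0.7,4,0,0,0],[40,0,0,4,0,0,0],[40,0,0,3,0,0,0],[40,0,0,3,0,0,0],[40,0,0,3,0,0,0],[40,0,0,3,0,0,0],[40,0,0,0,0,0,0],[40,0,0,0,0,0,0],[40,0,0,0,0,0,0],[40,0,0,0,0,0,0]])

```text
time_s: 19.05
tool_pos: [0.5086, 0.1292, 0.1639]
tool_rot: [180.0, 0.0, -171.7]
force: [0.0, -0.1, -2.5]
grip_width: 0.0495
```

```bash
python3 - <<'E'
s=open('h.py').read()
s=s.replace('''[(int(a),round((2.25-np.radians((a+180)%360-180))%6.283,2),int(x*1000)) for a,x in zip(ang,r)][:40])''','''np.median([(2.25-np.radians((a+180)%360-180))%6.283 for a,x in zip(ang,r) if x>.01 and not 215<a<250 and x<.04] or [np.nan]).round(2))''')
open('h.py','w').write(s)
E
python3 -c "
from h import *
look('k8')"
```

```text
pos [508.6 129.2 163.9] force [-0.06 -0.18 -2.49] w 49.5
scene red px angle rel scale x -> reading 1.32
side red px angle rel scale x -> reading 1.52
```

Emit:
send_rows(plan=[[40,0,0,4,0,0,0],[40,0,0,4,0,0,0],[40,0,0,4,0,0,0],[40,0,0,4,0,0,0],[40,0,0,4,0,0,0],[40,0,0,4,0,0,0],[40,0,0,3,0,0,0],[40,0,0,2,0,0,0],[40,0,0,0,0,0,0],[40,0,0,0,0,0,0]])

```text
time_s: 20.2
tool_pos: [0.5085, 0.1292, 0.1348]
tool_rot: [180.0, 0.0, -171.7]
force: [0.3, 0.4, -0.6]
grip_width: 0.0494
```

Emit:
send_rows(plan=[[40,0,0,2,0,0,0],[40,0,0,2,0,0,0],[40,0,0,2,0,0,0],[40,0,0,2,0,0,0],[40,0,0,2,0,0,0],[40,0,0,1,0,0,0],[40,0,0,0,0,0,0],[40,0,0,0,0,0,0],[40,0,0,0,0,0,0],[40,0,0,0,0,0,0]])

```text
time_s: 21.2
tool_pos: [0.5086, 0.1292, 0.1238]
tool_rot: [180.0, 0.0, -171.7]
force: [1.4, 0.1, 0.7]
grip_width: 0.0495
```

```bash
python3 -c "
from h import *
look('k9')"
```

```text
pos [508.6 129.2 123.8] force [1.12 0.16 0.16] w 49.5
scene red px angle rel scale x -> reading 2.44
side red px angle rel scale x -> reading 2.45
```

Emit:
send_rows(plan=[[52,0,0,0,0,0,0],[56,0,0,0,0,0,0],[64,0,0,0,0,0,0],[70,0,0,0,0,0,0],[70,0,0,0,0,0,0],[70,0,0,0,0,0,0],[70,0,0,0,0,0,0]])

```text
time_s: 22.05
tool_pos: [0.5084, 0.1292, 0.1237]
tool_rot: [180.0, 0.0, -171.7]
force: [-1.4, -0.2, 0.1]
grip_width: 0.0695
```

Emit:
send_rows(plan=[[70,0,0,-15,0,0,0],[70,0,0,-40,0,0,0],[70,0,0,-45,0,0,0],[70,0,0,-32,0,0,0],[80,0,-45,0,0,0,0],[80,0,-45,0,0,0,0],[80,0,-45,0,0,0,0],[80,-20,-45,0,0,0,0],[80,-20,-45,0,0,0,0],[80,0,0,0,0,0,0]])

```text
time_s: 23.05
tool_pos: [0.5814, -0.0959, 0.2551]
tool_rot: [-179.7, -0.0, -172.3]
force: [0.1, -0.2, -0.9]
grip_width: 0.0801
```

```bash
python3 -c "
from h import *
look('k10')
print(delta((.616,-.2665)))"
```

```text
pos [581.4 -95.9 255.1] force [-0.26  0.4  -0.38] w 80.1
scene red px angle rel scale x -> reading 2.47
side red px angle rel scale x -> reading 2.49
(array([  -9.7, -182.6]), array([580.2, -87.2, 255.2]), array([ 1.7996e+02, -5.0000e-02, -1.7174e+02]))
```

View pics/k10.png

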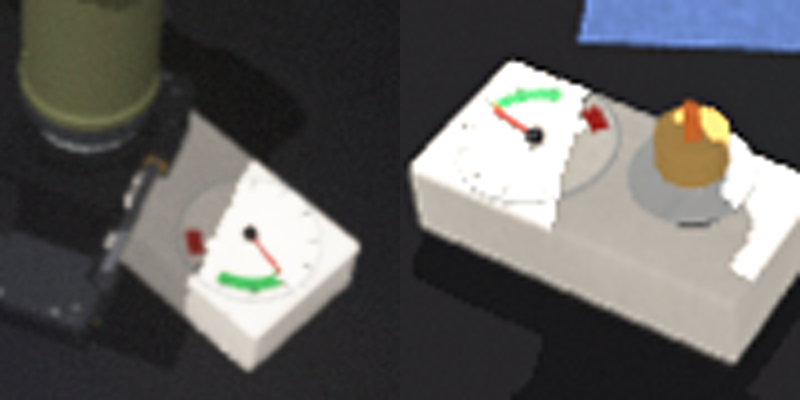

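The crops show two rings stacked on the post (right, at (692,145)), with the needle tip right at the near edge of the green band. I check precisely whether it is inside.

```bash
cat > nd.py <<'E'
from h import *
from scipy.optimize import least_squares
def needle():
    for c in ("scene","side"):
        I=env.read_camera(c); K=env.get_calibration(c); h=hsv(I)
        dw=np.array([.6265,.1025]); 
        def W(m,z,lo,hi): 
            P=np.array([onz(K,u,v,z) for v,u in np.argwhere(m)]); r=np.hypot(*(P-dw).T); return P[(r>lo)&(r<hi)]
        # hub: dark blob on dial
        hub=W((h[:,:,2]<70),.074,0,.012).mean(0)
        G=W(rng(h,(45,80,60),(85,255,255)),.072,.02,.065)
        N=W(rng(h,(168,70,80),(180,255,255))|rng(h,(0,70,80),(8,255,255)),.075,.008,.04)
        a=lambda P:np.unwrap(np.arctan2(*(P-hub).T[::-1]))
        g=np.degrees((a(G)+2*np.pi)%(2*np.pi)); n=np.degrees(((a(N)+2*np.pi)%(2*np.pi)))
        g=(g+180)%360-180; n=(n+180)%360-180
        _,s,vt=np.linalg.svd(N-hub); d=vt[0]*np.sign(((N-hub)@vt[0]).sum()); nl=np.degrees(np.arctan2(d[1],d[0]))
        lo,hi=np.percentile(g,1),np.percentile(g,99)
        mid=(lo+hi)/2
        print(c,"hub",hub.round(4),"green",g.min().round(1),lo.round(1),hi.round(1),g.max().round(1),"width",(hi-lo).round(1),"(63 expected) needle",np.median(n).round(1),round(nl,1),"reading via green mid",round(3.10+np.radians(mid-nl),3))
if __name__=="__main__": needle()
E
python3 nd.py
```

```text
scene hub [0.6233 0.1052] green -92.6 -91.8 -37.7 -37.1 width 54.1 (63 expected) needle -32.9 -32.7 reading via green mid 2.541
side hub [0.6266 0.1014] green -93.1 -92.6 -38.6 -37.7 width 54.0 (63 expected) needle -28.1 4.1 reading via green mid 1.883
```

The needle reads about 2.45–2.54 and sits just short of the green edge in both views. A third ring would put it at about 3.45, well inside the band, so I fetch it.

Emit:
send_rows(plan=[[80,-2,-46,0,0,0,0],[80,-2,-46,0,0,0,0],[80,-3,-46,0,0,0,0],[80,-2.7,-45.6,0,0,0,0],[80,0,0,35,0,0,0],[80,0,0,45,0,0,0],[80,0,0,45,0,0,0],[80,0,0,35,0,0,0],[80,0,0,0,0,0,0],[80,0,0,0,0,0,0]])

```text
time_s: 24.3
tool_pos: [0.6168, -0.2667, 0.0964]
tool_rot: [180.0, 0.0, -171.6]
force: [0.7, -0.1, 0.7]
grip_width: 0.0799
```

```bash
python3 -c "
from h import *
print(delta((.616,-.2665)), env.get_obs()['force'])"
```

```text
(array([0.8, 0.3]), array([ 616.8, -266.7,   96.4]), array([ 1.7996e+02,  1.0000e-02, -1.7163e+02])) [ 0.69991908 -0.11815924  0.67057468]
```

Emit:
send_rows(plan=[[80,0.8,-1,40,0,0,0],[80,0,0,30,0,0,0],[80,0,0,17,0,0,0],[80,0,0,0,0,0,0],[80,0,0,0,0,0,0],[40,0,0,0,0,0,0],[40,0,0,0,0,0,0],[40,0,0,0,0,0,0],[40,0,0,0,0,0,0],[40,0,0,0,0,0,0]])

```text
time_s: 25.3
tool_pos: [0.616, -0.2681, 0.0091]
tool_rot: [179.9, 0.0, -171.7]
force: [-1.0, 2.1, 4.0]
grip_width: 0.0492
```

Emit:
send_rows(plan=[[40,0,0,-20,0,0,0],[40,0,0,-45,0,0,0],[40,0,0,-45,0,0,0],[40,0,0,-45,0,0,0],[40,0,0,-45,0,0,0],[40,5,45,-10,0,0,0],[40,5,45,0,0,0,0],[40,5,45,0,0,0,0],[40,5,45,0,0,0,0],[40,5,45,0,0,0,0],[40,6,45,0,0,0,0],[40,6,45,0,0,0,0]])

```text
time_s: 26.5
tool_pos: [0.5328, 0.0385, 0.2183]
tool_rot: [-180.0, -0.0, -171.8]
force: [0.5, 0.8, -1.4]
grip_width: 0.049
```

Emit:
send_rows(plan=[[40,6,45,0,0,0,0],[40,5.2,38.7,0,0,0,0],[40,0,10,10,0,0,0],[40,0,0,15,0,0,0],[40,0,0,15,0,0,0],[40,0,0,5,0,0,0],[40,0,0,0,0,0,0],[40,0,0,0,0,0,0],[40,0,0,0,0,0,0]])

```text
time_s: 27.4
tool_pos: [0.51, 0.1278, 0.1744]
tool_rot: [180.0, 0.1, -171.8]
force: [0.1, 1.5, -1.6]
grip_width: 0.0492
```

```bash
python3 -c "
from h import *
print(delta((.5093,.1293)), env.get_obs()['force'])"
```

```text
(array([0.5, 1.5]), array([510. , 127.8, 174.4]), array([ 1.7999e+02,  8.0000e-02, -1.7180e+02])) [ 0.08038707  1.49531955 -1.61371147]
```

Emit:
send_rows(plan=[[40,0.4,1.2,4,0,0,0],[40,0,0,4,0,0,0],[40,0,0,3,0,0,0],[40,0,0,3,0,0,0],[40,0,0,3,0,0,0],[40,0,0,3,0,0,0],[40,0,0,0,0,0,0],[40,0,0,0,0,0,0],[40,0,0,0,0,0,0],[40,0,0,0,0,0,0]])

```text
time_s: 28.4
tool_pos: [0.5089, 0.1296, 0.1539]
tool_rot: [180.0, 0.0, -171.7]
force: [0.2, -0.4, -1.6]
grip_width: 0.0489
```

```bash
python3 -c "
from h import *
look('k11')"
```

```text
pos [508.9 129.6 153.9] force [ 0.03 -0.04 -2.01] w 48.9
scene red px angle rel scale x -> reading 2.47
side red px angle rel scale x -> reading 2.49
```

Emit:
send_rows(plan=[[40,0,0,4,0,0,0],[40,0,0,4,0,0,0],[40,0,0,4,0,0,0],[40,0,0,3,0,0,0],[40,0,0,2,0,0,0],[40,0,0,2,0,0,0],[40,0,0,2,0,0,0],[40,0,0,2,0,0,0],[40,0,0,2,0,0,0],[40,0,0,0,0,0,0],[40,0,0,0,0,0,0],[40,0,0,0,0,0,0]])

```text
time_s: 29.75
tool_pos: [0.5087, 0.1295, 0.1288]
tool_rot: [180.0, 0.0, -171.7]
force: [-0.9, 0.3, -0.2]
grip_width: 0.0492
```

```bash
python3 -c "
from h import *
look('k12')"
```

```text
pos [508.7 129.5 128.8] force [-0.93 -0.14 -0.36] w 49.2
scene red px angle rel scale x -> reading 3.42
side red px angle rel scale x -> reading 3.32
```

Emit:
send_rows(plan=[[40,0,0,1.5,0,0,0],[40,0,0,0,0,0,0],[40,0,0,0,0,0,0],[40,0,0,0,0,0,0],[52,0,0,0,0,0,0],[56,0,0,0,0,0,0],[64,0,0,0,0,0,0],[70,0,0,0,0,0,0],[70,0,0,0,0,0,0],[70,0,0,0,0,0,0],[70,0,0,0,0,0,0]])

```text
time_s: 31.0
tool_pos: [0.5087, 0.1295, 0.1272]
tool_rot: [180.0, 0.0, -171.7]
force: [-0.5, 0.4, 0.4]
grip_width: 0.0697
```

Emit:
send_rows(plan=[[70,0,0,-15,0,0,0],[70,0,0,-40,0,0,0],[70,0,0,-45,0,0,0],[70,0,0,-25,0,0,0],[70,0,-45,0,0,0,0],[70,0,-45,0,0,0,0],[70,0,-45,0,0,0,0],[70,0,-45,0,0,0,0],[70,0,-45,0,0,0,0],[70,0,0,0,0,0,0],[70,0,0,0,0,0,0],[70,0,0,0,0,0,0]])

```text
time_s: 32.2
tool_pos: [0.5411, -0.0916, 0.252]
tool_rot: [179.9, -0.0, -171.6]
force: [-0.1, 1.3, 0.2]
grip_width: 0.0701
```

```bash
python3 -c "
from h import *
look('k13')
from nd import needle
needle()
T=env.read_camera('side'); cv2.imwrite('pics/k13t.png',cv2.resize(T[130:300,230:430],(706,600),interpolation=cv2.INTER_CUBIC)[:,:,::-1])"
```

```text
pos [541.1 -91.6 252. ] force [0.05 0.53 0.19] w 70.1
scene red px angle rel scale x -> reading 3.5
side red px angle rel scale x -> reading 3.43
scene hub [0.6233 0.1052] green -92.6 -91.8 -37.7 -37.1 width 54.1 (63 expected) needle -82.2 -82.7 reading via green mid 3.413
side hub [0.6263 0.1024] green -92.7 -92.2 -39.2 -38.4 width 53.0 (63 expected) needle -86.7 -114.2 reading via green mid 3.946
```

View pics/k13t.png

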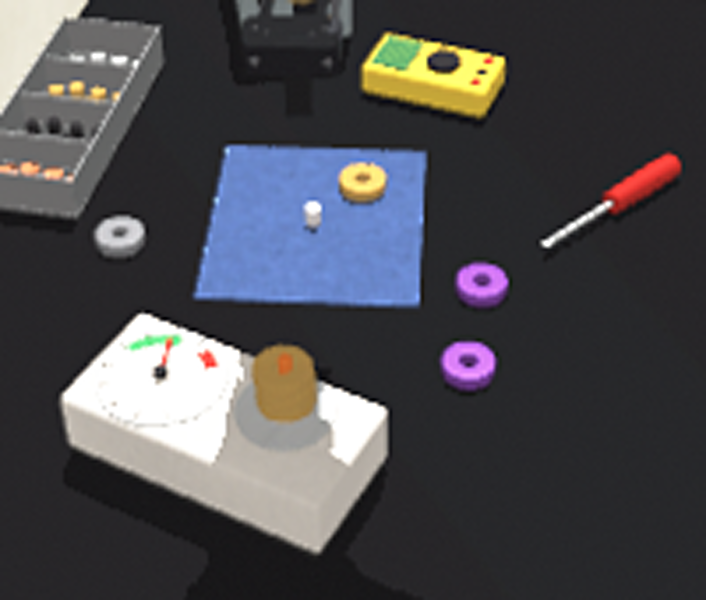

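The side crop shows three rings stacked flat on the post at (285,380), with the needle tip in the green at (170,343). The fourth ring is still on the mat at (362,182) and the standoff is upright at (313,215). I hand the job in.

```bash
python3 -c "
from cell import env
print(env.sign_off(), env.get_obs()['time_s'])"
```

```text
the job is handed in; nothing more can be done
the job is handed in; nothing more can be done
```

I threaded three brass rings one at a time over the orange post, each lowered until the wrist force was near zero before letting go. The needle now rests in the green band, and I handed the job in at about 32 s of the 72 s allowed.

- **Needle after three rings:** most readings were 3.41 to 3.50, inside the green band (2.55 to 3.65). One side-camera line fit gave 3.95, which I discounted because it picks up the red band's pixels; the median from the same camera gave 3.43.
- **Why a third ring:** after two rings the estimates were 2.44 to 2.54, just short of the green edge at 2.55. One side-camera line fit gave 1.88 then, and I ignored it too.
- **Final look:** the rings are stacked on the post, the fourth ring and the upright spacer are still on the mat, and nothing else looks moved. The gripper is clear of everything.
- **Contact forces:** small sideways forces of about 1 N showed while seating the rings.

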